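# Step the pattern selector on by four clicks and start it

## Task

On the little synthesiser in the plywood case, push the side of the long pointer knob with a fingertip and turn it clockwise (seen from above) by exactly four clicks from where it stands now. Then press the round push button on the same synthesiser fully in with a fingertip and let it come back up, leaving the pointer knob on that fourth click. Never pinch the pointer between the fingers, do not press the button before the knob is set, and leave the plain round knob and all the loose things on the table as they are.

Things in the scene. Friction and masses are not known exactly. Their poses are not given: they have to be found in the camera images.
- case: Fixed plywood synthesiser case, 160 (x) x 384 (y) x 68 mm high; origin: centre of its underside, x to its far side. In it three aluminium panels, 100 mm pitch along y, in any order, bear at their centres the pointer knob, the push button and a plain round knob; the -y end is a blank panel. Panel surfaces are 66 mm above the table; nothing on them stands over 30 mm tall.
- selector_axis (a point): Point on the vertical turning axis of the long pointer knob, at the top of its round hub (38 mm across, top 24 mm above the panel surface). The knob is fixed to the panel and only turns. Within 70 mm of the axis nothing but hub and pointer stands more than 2 mm above the panel; the tumbler and reel beyond the case stay 80 mm or more away.
- pointer_tip (a point): Outer end of the pointer bar, 52 mm from the turning axis, at half its height (12 mm above the panel surface). The bar is black plastic with a white line along its top, radial, 12 mm wide, from 2 to 22 mm above the panel; it sticks out of the hub from 19 to 52 mm from the axis.
- selector (a joint): Angle of the pointer knob, rad, growing clockwise seen from above. It clicks into 8 positions 0.524 rad (30 degrees) apart, 0 to 3.665, with end stops; it starts in one of the first three. Past halfway it snaps by itself into the next click and stays. A click takes about 0.1 N m (2 to 3 N at 42 mm). At 0 the pointer lies 200 degrees anticlockwise from the case's +x.
- push_point (a point): Point on the flat upright face of the pointer bar to push on, its trailing side when it turns clockwise: 42 mm out from the axis, at half the bar's height. x points outward along the pointer, y out of this face, z up. Fingers pressing on this face and on the opposite one (12 mm away) at once count as pinching.
- button_top (a point): Centre of the top of the grey round push button (28 mm across) 22 mm above its panel, in a low black housing. Pressed straight down; it springs back.
- button (a joint): Travel of the push button in m: 0 up, 0.006 fully in, at about 4 N.
- round_knob_mark (a point): Mark at the edge of the top of the plain round knob (30 mm across, 18 mm tall, 20 mm above the panel), 13 mm from its axis. It turns easily; leave it alone.
- tumbler: Loose glass tumbler, 68 mm across, 100 mm high, standing beyond the case. Origin: centre of its underside. Leave alone.
- spool: Loose reel of solder, 52 mm across, 40 mm high, beyond the case. Origin: centre of its underside. Leave alone.
- spare_cap: Loose spare knob cap, 22 mm across, 16 mm high, lying on the blank panel at the -y end of the case. Origin: centre of its underside. Leave alone.
- screwdriver: Loose screwdriver, 160 mm long, lying left (+y) of the case. Leave alone.
- cutters: Loose side cutters with orange handles, about 125 mm long, lying on the table right (-y) and nearer than the case. Leave alone.
- stripper: Loose wire stripper, red and orange, about 145 mm long, lying right (-y) of the case. Leave alone.
- adaptor: Loose black plug adaptor, 75 x 45 x 32 mm, lying left (+y) on the table. Leave alone.

How it is judged:
By the outcome, as a careful person would: the job done as asked, in the order asked, and still so for the second after the job is handed in, with the robot touching nothing.
It also fails if it takes over 54 s, if anything falls off the work surface, if the arm or the gripper's body presses on something with over 40 N, if the wrist force passes 120 N, or if a joint passes its speed limit or range.

## Robot

A 6-joint arm with a two-finger parallel gripper is mounted at the origin on the work surface. World frame = base frame: x ahead of the robot, y to its left, z up, the work surface at z = 0. Lengths are in m, angles in rad, forces in N, time in s.
With the tool pointing down it reaches from about 0.35 to 0.775 m from the base axis. Payload 7.3 kg.
Tool frame: the origin (TCP) lies midway between the tips of the shut fingers; the grasp point (between the pads) lies 19 mm behind it; z points along the fingers, y is the line along which they close (so a half turn about z gives the same grasp; the last joint's range is limited). The gripper opens to 92 mm and grips with 3 to 60 N. Pads are 19 mm wide; open, the fingers measure 130 mm over their backs; the gripper's body (75 mm by 190 mm) begins 47 mm behind the grasp point.
Start: joints at [1.024, 0.342, 1.524, -0, 1.275, -0.146], TCP at [0.205, 0.483, 0.227] pointing down, gripper open.
Joint ranges: [-2.53, 2.53], [-0.77, 2.02], [0.04, 2.7], [-1, 4.14], [0.28, 2.66], [-3.11, 3.11]. Speed limits (rad/s): [2.57, 2.57, 3.14, 3.14, 3.14, 3.14].

## Interface

Orientations are given as [roll, pitch, yaw] about the fixed x, y, z axes, in that order (R = Rz(yaw) Ry(pitch) Rx(roll)).
In Python, from cell import monitor, vision, workorder gives the robot as it stands.
- The arm moves only by the tool move_arm, never from a script. Its argument "rows" is a list of rows, each a list of 5 numbers: the shift along the world's x, y, z in mm, then the turn about the world's z in rad, then the closure, from -1 (fully open) to 1 (shut). A call has 1 to 12 rows; each row shifts and turns the commanded pose from where the row before left it; what a row does not reach is not made up. A row lasts 1/10 s, in which the tool goes at most 50 mm and 8.59 degrees, less where a joint would pass 70% of its speed; a pose out of reach is approached as far as the arm can. A call is refused whole if a number of a shift passes 50 or a number of a turn 0.15, either way. A call with a gripper value outside its range is refused whole. The fingers move at their own pace and stop on an object; "newtons" is the grip in N (left out, the last holds). Time passes only in rows, so rows that do not move let the fingers close. It gives the time, the measured TCP pose, the force, the opening and the grip force at its end, in the units of the state.
- monitor.observe(): the state, without advancing time (a new reading comes with each control period).
- vision.read_camera(name): name is "scene" or "side" or "wrist"; returns the picture (420x560x3 uint8, red, green, blue); there is no depth.
- vision.get_calibration(name): a dict with "K" (3x3 intrinsics, pixels), "T" (4x4, takes a point from camera to world coordinates); the wrist camera has in their place "mount" (4x4, takes a point from camera to tool coordinates, whose origin is the TCP and whose axes are the flange's). Camera axes: x right, y up, looking along -z (the intrinsics and any distortion apply to the point x, -y, -z); pixel columns grow to the right and rows downward; lengths in m; the calibration is good to about 2 mm. The wrist camera is an equidistant fisheye: a pixel r from the principal point sees the ray r / f radians off the axis. A picture is of the moment at which its call begins: read the wrist's pose just before it. get_calibration takes no time and is no camera call.
- workorder.hand_in(): hands the job in; it is judged then, once.
The state is a dict: "time": time; "qpos": joint angles; "qvel": joint speeds; "joint_efforts": joint torques, N m; "tool_pos": TCP position; "tool_rot": TCP orientation; "contact_force": force on the tool from outside, world axes, zero at the start; "torque": the same for the moment, N m; "opening": finger opening in m; "grip_force": force on a finger pad.
Only numpy, scipy, OpenCV 4.12 (cv2) and the standard library are available. Lean on these libraries where they do the work, as an engineer would, in place of code of your own. Each camera call takes 0.05 s, during which the arm holds its last target. There are 200 camera calls.

## Working session

There is one attempt and no reset: what is moved stays moved. The work goes in short steps, Python scripts to look and compute and a tool call to move; the robot and the scene stay as the last step left them, time stands still between calls to the robot, and variables do not carry over. Pictures are saved under pics/ and viewed, at most 10 in all, crops included, and the job is handed in when it is done.

Besides the shell and the picture viewer there is one more tool, called as name(argument=value, ...), one argument or row to a line, values as JSON. move_arm: Moves the arm, as the interface text tells. Its arguments: {"type":"object","properties":{"rows":{"type":"array","items":{"type":"array","items":{"type":"number"}}},"newtons":{"type":"number"}},"required":["rows"]}

```bash
mkdir -p pics
python3 - <<'E'
from cell import monitor, vision
import cv2,numpy as np
s=monitor.observe();print(s)
for n in("scene","side"):
    im=vision.read_camera(n);cv2.imwrite(f"pics/{n}0.png",im[:,:,::-1])
    c=vision.get_calibration(n);print(n,c)
print(vision.get_calibration("wrist"))
E
```

```text
{'time': 0.0, 'qpos': array([ 1.02403907e+00,  3.42725079e-01,  1.52500516e+00, -3.16110875e-05,
        1.27539215e+00, -1.45984859e-01]), 'qvel': array([-0.00094103,  0.00086171, -0.00166097, -0.00049002, -0.00103605,
        0.00106263]), 'joint_efforts': array([ 1.47888662e-03, -4.31261730e+01, -2.44221926e+01,  7.17221992e-02,
        5.59725228e-02, -1.92728317e-04]), 'tool_pos': array([0.20458829, 0.48306042, 0.22604787]), 'tool_rot': array([-3.14007479e+00, -1.92619973e-04,  2.74082933e+00]), 'contact_force': array([-0.07936917, -0.31416521, -0.28948998]), 'torque': array([-0.00255608,  0.0181059 , -0.0032342 ]), 'grip_force': 0.0, 'opening': 0.09151919862044838}
scene {'K': array([[460.18020588,   0.        , 290.44710006],
       [  0.        , 460.18020588, 206.52973209],
       [  0.        ,   0.        ,   1.        ]]), 'T': array([[ 0.25125715, -0.55719561,  0.79145618,  1.49747771],
       [ 0.96779488,  0.13145409, -0.21469254, -0.25947454],
       [ 0.01558559,  0.81991028,  0.57227984,  0.75519236],
       [ 0.        ,  0.        ,  0.        ,  1.        ]])}
si
[... 226 characters left out ...]
2],
       [-0.19826745, -0.57749079,  0.79195607,  0.92075815],
       [ 0.02305626,  0.80502496,  0.59279274,  0.77885723],
       [ 0.        ,  0.        ,  0.        ,  1.        ]])}
{'K': array([[325.1922621 ,   0.        , 283.32471637],
       [  0.        , 325.1922621 , 211.36052289],
       [  0.        ,   0.        ,   1.        ]]), 'mount': array([[-9.00155234e-05,  9.57795019e-01,  2.87452072e-01,
         7.64258458e-02],
       [ 9.99999510e-01, -1.97178431e-04,  9.70151292e-04,
        -6.12850419e-04],
       [ 9.85885423e-04,  2.87452018e-01, -9.57794532e-01,
        -1.57341410e-01],
       [ 0.00000000e+00,  0.00000000e+00,  0.00000000e+00,
         1.00000000e+00]])}
```

View pics/scene0.png

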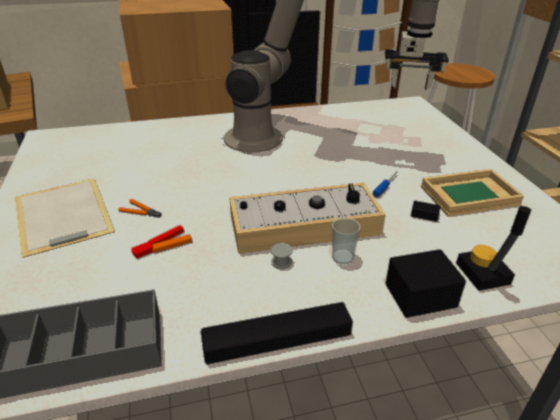

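View pics/side0.png

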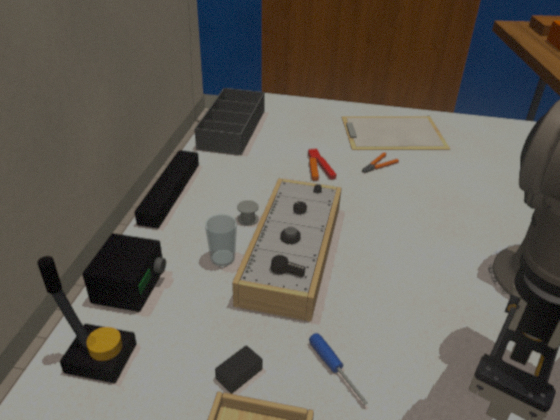

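Both pictures show the case. The pointer knob is at the +y end (scene 353,195; side 280,265) and points roughly at the robot. Next to it is a knob or button (scene 317,202; side 290,235), then another (scene 280,206; side 300,208), and the cap (scene 243,206; side 318,188).

```bash
cat > h.py <<'E'
from cell import monitor, vision
import cv2,numpy as np
from scipy.spatial.transform import Rotation as R
def ray(n,u,v,st=None):
    c=vision.get_calibration(n);K=c["K"];x=(u-K[0,2])/K[0,0];y=(v-K[1,2])/K[1,1]
    if n=="wrist":
        r=np.hypot(x,y)+1e-12;d=np.array([x/r*np.sin(r),-y/r*np.sin(r),-np.cos(r)])
        T=np.eye(4);T[:3,:3]=R.from_euler("xyz",st["tool_rot"]).as_matrix();T[:3,3]=st["tool_pos"];T=T@c["mount"]
    else: d=np.array([x,-y,-1]);T=c["T"]
    return T[:3,3],T[:3,:3]@d
def plane(n,u,v,z,st=None):
    o,d=ray(n,u,v,st);return (o+d*(z-o[2])/d[2]).round(4)
def two(a,b):
    (o,d),(p,e)=a,b
    s=np.linalg.lstsq(np.c_[d,-e],p-o,rcond=None)[0];A=o+d*s[0];B=p+e*s[1]
    return ((A+B)/2).round(4),np.linalg.norm(A-B).round(4)
E
python3 - <<'E'
from h import *
for a,b in[((353,195),(280,264)),((317,201),(290,235)),((280,205),(300,207)),((243,205),(318,188))]:
    print(two(ray("scene",*a),ray("side",*b)),plane("side",*b,.088),plane("scene",*a,.088))
im=cv2.imread("pics/side0.png")[165:315,220:360];cv2.imwrite("pics/c.png",cv2.resize(im,None,fx=4,fy=4,interpolation=2))
E
```

```text
(array([0.5502, 0.1692, 0.0809]), np.float64(0.0014)) [0.5485 0.1761 0.088 ] [0.5612 0.1648 0.088 ]
(array([0.5483, 0.0696, 0.0758]), np.float64(0.0013)) [0.5457 0.0836 0.088 ] [0.5664 0.0638 0.088 ]
(array([ 0.5447, -0.0305,  0.0777]), np.float64(0.0041)) [ 0.5419 -0.0194  0.088 ] [ 0.5621 -0.0333  0.088 ]
(array([ 0.5161, -0.1227,  0.0735]), np.float64(0.0047)) [ 0.513  -0.1047  0.088 ] [ 0.5405 -0.1247  0.088 ]
```

View pics/c.png

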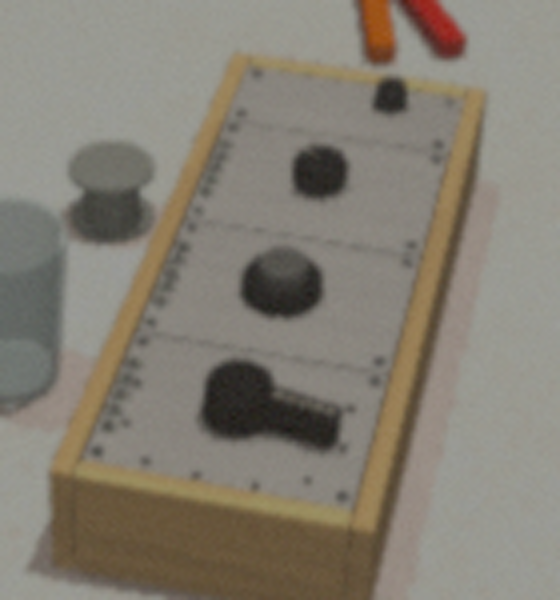

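Pointer knob axis is about (0.55, 0.17) and the button about (0.548, 0.07), with the pointer near 170°. I'll shut the fingers and go over the case for a closer look.

move_arm(
  rows=[
    [26,-38,3,0.023,1],
    [26,-38,3,0.023,1],
    [26,-38,3,0.023,1],
    [26,-38,3,0.023,1],
    [26,-38,3,0.023,1],
    [26,-38,3,0.023,1],
    [26,-38,3,0.023,1],
    [26,-38,3,0.023,1],
    [26,-38,3,0.023,1],
    [26,-38,0,0.023,1],
    [0,0,0,0,1],
    [0,0,0,0,1],
  ],
  newtons=10,
)

```text
time: 1.3
tool_pos: [0.4647, 0.1027, 0.2532]
tool_rot: [3.141, -0.002, 2.968]
contact_force: [-0.3, 0.5, -0.4]
opening: 0.0023
grip_force: 0.0
```

Run:
```python
from h import *
import json
s=monitor.observe();im=vision.read_camera("wrist")
print(s["time"],s["tool_pos"],s["tool_rot"],s["qpos"],s["opening"],s["contact_force"])
cv2.imwrite("pics/w1.png",im[:,:,::-1]);json.dump({k:s[k].tolist() for k in("tool_pos","tool_rot")},open("w1.json","w"))
```

```text
1.3 [0.46473912 0.10273961 0.25316427] [ 3.14148014e+00 -1.55324301e-03  2.96801473e+00] [ 5.60414324e-02  2.31402475e-01  1.60457782e+00  4.79672627e-04
  1.30709925e+00 -1.34130226e+00] 0.002251396041369419 [-0.33604232  0.47471591 -0.38119501]
```

View pics/w1.png

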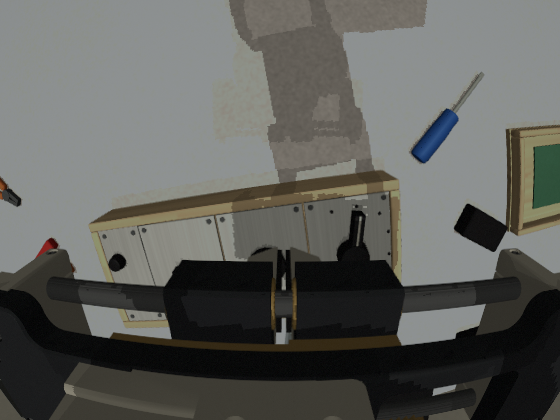

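The wrist view shows the pointer tip at (358,210), the hub at (353,252) and the button at (268,262), but the fingers cover part of it. I'll move +x so the camera sits over the case.

move_arm(
  rows=[
    [30,6,0,0,1],
    [30,6,0,0,1],
    [30,6,0,0,1],
    [30,6,0,0,1],
    [30,6,0,0,1],
    [0,0,0,0,1],
    [0,0,0,0,1],
  ],
)

```text
time: 2.05
tool_pos: [0.6138, 0.1351, 0.2529]
tool_rot: [-3.141, -0.002, 2.973]
contact_force: [-0.1, 0.1, -0.0]
opening: 0.0005
grip_force: 0.0
```

Run:
```python
from h import *
import json
s=monitor.observe();im=vision.read_camera("wrist")
print(s["time"],s["tool_pos"],s["tool_rot"],s["contact_force"])
cv2.imwrite("pics/w2.png",im[:,:,::-1]);json.dump({k:s[k].tolist() for k in("tool_pos","tool_rot")},open("w2.json","w"))
cv2.imwrite("pics/w2c.png",cv2.resize(im[60:260,180:430,::-1],None,fx=3,fy=3,interpolation=2))
```

```text
2.05 [0.61381798 0.1350558  0.25292605] [-3.14133828e+00 -1.99503208e-03  2.97296182e+00] [-0.07219706  0.12635852 -0.01797686]
```

View pics/w2c.png

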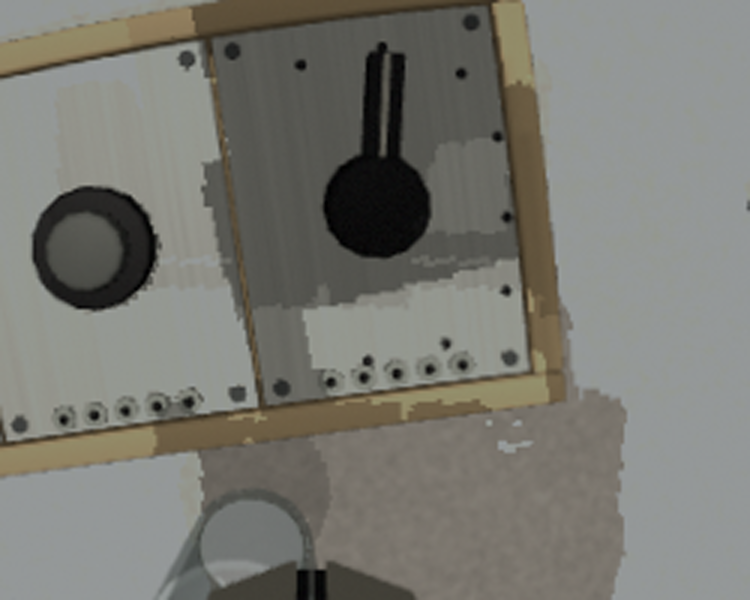

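The crop, in crop pixels, shows the hub circle at (377,205), the pointer's white line from (384,155) to (389,55), the button top at (85,250), and the seam from (212,40) to (262,405).

Run:
```python
from h import *
import json
s=json.load(open("w2.json"))
P=lambda x,y,z:plane("wrist",180+x/3,60+y/3,z,s)
h=P(377,205,.090);a=P(384,155,.088);t=P(389,55,.088);b=P(85,250,.088)
e0,e1=P(212,40,.066),P(262,405,.066)
ang=lambda v:np.degrees(np.arctan2(v[1],v[0]))
print(h,a,t,b,"hub d",np.linalg.norm(P(323,205,.09)-P(431,205,.09)),"btn d",np.linalg.norm(P(46,250,.088)-P(124,250,.088)))
print("line",ang(t-a),"hub->tip",ang(t-h),np.linalg.norm((t-h)[:2]),"seam",ang(e1-e0),"h-b",ang(h-b)-90,np.linalg.norm(h-b))
```

```text
[0.5527 0.1663 0.09  ] [0.5368 0.1714 0.088 ] [0.5042 0.1784 0.088 ] [0.5501 0.0682 0.088 ] hub d 0.03523194573111169 btn d 0.02704459280521708
line 167.88123966527482 hub->tip 165.99155651995167 0.049986598203918604 seam -2.470730393269877 h-b -1.5181871648408674 0.09815482667704122
```

Case yaw is about -2° and the pointer is at 168° in world, so it is on click 1. The target is click 5, 48° in world. I'll descend behind the trailing (-y) face.

move_arm(
  rows=[
    [-37,1,0,-0.01,1],
    [-37,2,0,-0.01,1],
    [-36,2,0,-0.02,1],
    [0,0,-40,0,1],
    [0,0,-40,0,1],
    [0,0,-40,0,1],
    [0,0,-30,0,1],
    [0,0,-20,0,1],
    [0,0,-10,0,1],
    [0,0,0,0,1],
    [0,0,0,0,1],
  ],
)

```text
time: 3.2
tool_pos: [0.5051, 0.1387, 0.075]
tool_rot: [3.141, 0.002, 2.931]
contact_force: [-0.5, 0.3, -0.4]
opening: 0.0004
grip_force: 0.0
```

Run:
```python
from h import *
s=monitor.observe();im=vision.read_camera("wrist")
print(s["time"],s["tool_pos"],s["tool_rot"],s["contact_force"])
cv2.imwrite("pics/w3.png",im[:,:,::-1])
```

```text
3.2 [0.5051269  0.13865447 0.0749668 ] [3.14091778e+00 1.67718059e-03 2.93106770e+00] [-0.51929982  0.25453013 -0.35668929]
```

View pics/w3.png

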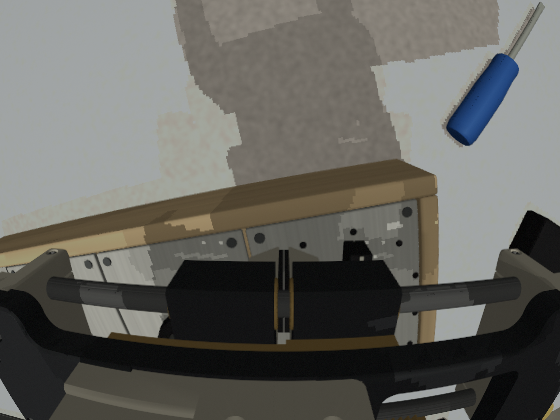

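The fingertips (283,255) look thin, and the pointer bar end is at (355,250) with a clear gap. I'll approach the face in small steps and watch the force.

move_arm(
  rows=[
    [1,4,0,0,1],
    [1,4,0,0,1],
    [0.8,4,0,0,1],
    [0.6,3,0,0,1],
    [0.6,3,0,0,1],
    [0,0,0,0,1],
  ],
)

```text
time: 3.85
tool_pos: [0.5085, 0.1558, 0.0737]
tool_rot: [-3.14, -0.001, 2.932]
contact_force: [-1.8, -4.7, 2.2]
opening: 0.0006
grip_force: 2.8
```

Run:
```python
from h import *
import json
s=monitor.observe();im=vision.read_camera("wrist")
print(s["time"],s["tool_pos"],s["tool_rot"],s["contact_force"])
json.dump({k:s[k].tolist() for k in("tool_pos","tool_rot")},open("w4.json","w"))
cv2.imwrite("pics/w4.png",cv2.resize(im[180:300,220:430,::-1],None,fx=3.5,fy=3.5,interpolation=2))
```

```text
3.85 [0.50852787 0.15582519 0.07368317] [-3.13974306e+00 -6.05662733e-04  2.93150239e+00] [-1.84040597 -4.71879382  2.1632292 ]
```

View pics/w4.png

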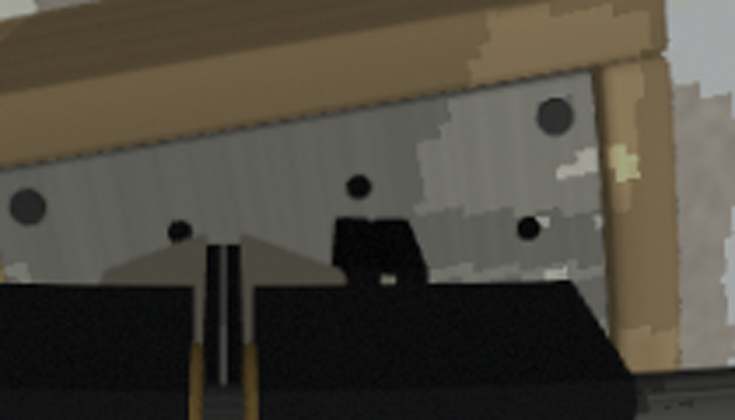

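The outer finger's shoulder, at crop (345,275), touches the left side of the bar. The white line's end is at about crop (386,278).

Run:
```python
from h import *
import json
s=json.load(open("w4.json"))
for x,y,z in((386,278,.088),(337,218,.068),(407,220,.068)):
    p=plane("wrist",220+x/3.5,180+y/3.5,z,s);d=(p-[.5525,.167,z])*1000;print(p,d,np.hypot(*d[:2]),np.degrees(np.arctan2(d[1],d[0])))
```

```text
[0.5041 0.1792 0.088 ] [-48.4  12.2   0. ] 49.91392591251463 165.85239461299832
[0.5021 0.1744 0.068 ] [-50.4   7.4   0. ] 50.94035728182518 171.64720556533473
[0.5048 0.1851 0.068 ] [-47.7  18.1   0. ] 51.01862405043864 159.2205036876195
```

Run:
```python
from h import *
A=np.array([552.5,167])
def tcp(t): t=np.radians(t);return A+41*np.array([np.cos(t),np.sin(t)])+21.5*np.array([-np.sin(t),np.cos(t)])
for t in np.arange(165,47,-6): print(t,tcp(t).round(1),(tcp(t-6)-tcp(t)).round(1))
```

```text
165 [507.3 156.8] [-0.8  4.8]
159 [506.5 161.6] [-0.3  4.8]
153 [506.2 166.5] [0.2 4.8]
147 [506.4 171.3] [0.7 4.8]
141 [507.1 176.1] [1.2 4.7]
135 [508.3 180.8] [1.7 4.5]
129 [510.  185.3] [2.1 4.3]
123 [512.1 189.7] [2.6 4.1]
117 [514.7 193.8] [3.  3.8]
111 [517.7 197.6] [3.4 3.5]
105 [521.1 201. ] [3.7 3.1]
99 [524.9 204.1] [4.  2.7]
93 [528.9 206.8] [4.3 2.3]
87 [533.2 209.1] [4.5 1.8]
81 [537.7 210.9] [4.7 1.3]
75 [542.3 212.2] [4.8 0.8]
69 [547.1 213. ] [4.8 0.3]
63 [552.  213.3] [ 4.8 -0.2]
57 [556.8 213.1] [ 4.8 -0.7]
51 [561.6 212.4] [ 4.7 -1.2]
```

move_arm(
  rows=[
    [-2,5.8,0,-0.14,1],
    [-0.3,4.8,0,-0.12,1],
    [0.2,4.8,0,-0.105,1],
    [0.7,4.8,0,-0.105,1],
    [1.2,4.7,0,-0.105,1],
    [1.7,4.5,0,-0.105,1],
    [2.1,4.3,0,-0.105,1],
    [2.6,4.1,0,-0.105,1],
    [3.0,3.8,0,-0.105,1],
    [0,0,0,0,1],
  ],
)

```text
time: 4.9
tool_pos: [0.518, 0.1984, 0.0735]
tool_rot: [-3.141, -0.0, 1.935]
contact_force: [-1.1, 0.3, 0.2]
opening: 0.0005
grip_force: 0.2
```

move_arm(
  rows=[
    [3.4,3.5,0,-0.105,1],
    [3.7,3.1,0,-0.105,1],
    [4.0,2.7,0,-0.105,1],
    [4.3,2.3,0,-0.105,1],
    [4.5,1.8,0,-0.105,1],
    [4.7,1.3,0,-0.105,1],
    [4.8,0.8,0,-0.105,1],
    [4.8,0.3,0,-0.105,1],
    [4.8,-0.2,0,-0.105,1],
    [0,0,0,0,1],
    [0,0,0,0,1],
  ],
)

```text
time: 6.0
tool_pos: [0.5569, 0.2136, 0.0736]
tool_rot: [-3.142, 0.0, 0.995]
contact_force: [0.7, 0.7, -0.6]
opening: 0.0005
grip_force: 0.0
```

The force dropped to about zero, so it has probably snapped on ahead. I'll back off, rise, and put the camera over the knob.

move_arm(
  rows=[
    [-11,7,0,0,1],
    [-11,7,0,0,1],
    [0,0,40,0,1],
    [0,0,45,0,1],
    [0,0,45,0,1],
    [0,-45,45,0,1],
    [0,-45,0,0,1],
    [0,-40,0,0,1],
    [0,0,0,0,1],
    [0,0,0,0,1],
  ],
)

```text
time: 7.0
tool_pos: [0.5342, 0.1075, 0.2392]
tool_rot: [-3.141, -0.0, 0.99]
contact_force: [-0.0, 0.2, 0.6]
opening: 0.0005
grip_force: 0.0
```

Run:
```python
from h import *
import json
s=monitor.observe();im=vision.read_camera("wrist")
print(s["time"],s["tool_pos"],s["tool_rot"],s["contact_force"])
json.dump({k:s[k].tolist() for k in("tool_pos","tool_rot")},open("w5.json","w"))
cv2.imwrite("pics/w5.png",im[:,:,::-1])
```

```text
7.0 [0.53424518 0.10748762 0.23916949] [-3.14113862e+00 -3.24179494e-04  9.90343612e-01] [-0.0236176   0.15157765  0.64389528]
```

View pics/w5.png

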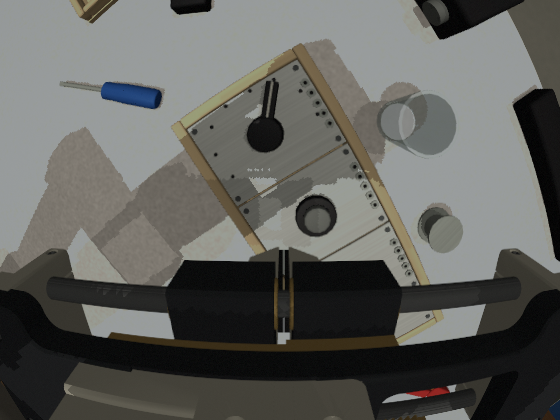

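The hub is at (265,135), the pointer line runs from (268,117) to (272,84), and the button top is at (318,217).

Run:
```python
from h import *
import json
s=json.load(open("w5.json"))
P=lambda x,y,z:plane("wrist",x,y,z,s)
h,a,t,b=P(265,135,.09),P(268,117,.088),P(272,84,.088),P(318,217,.088)
ang=lambda v:np.degrees(np.arctan2(v[1],v[0]))
print(h,a,t,b,"line",ang(t-a),"hub-tip",ang(t-h),np.linalg.norm(t-h))
```

```text
[0.5539 0.1661 0.09  ] [0.5656 0.1788 0.088 ] [0.586 0.203 0.088] [0.5527 0.0699 0.088 ] line 49.869941716281176 hub-tip 48.9793824526782 0.048949157296116985
```

The pointer is at 48–50°, which is click 5 (four clicks on). Now the button at (0.5515, 0.069).

move_arm(
  rows=[
    [9,-19,0,0,1],
    [8,-20,0,0,1],
    [0,0,-40,0,1],
    [0,0,-40,0,1],
    [0,0,-40,0,1],
    [0,0,-20,0,1],
    [0,0,0,0,1],
    [0,0,-5,0,1],
    [0,0,-4,0,1],
    [0,0,0,0,1],
  ],
)

```text
time: 8.05
tool_pos: [0.5524, 0.0687, 0.0908]
tool_rot: [3.14, -0.001, 0.991]
contact_force: [-0.4, 0.6, -0.1]
opening: 0.0004
grip_force: 0.0
```

move_arm(
  rows=[
    [0,0,-2,0,1],
    [0,0,-2,0,1],
    [0,0,-2,0,1],
    [0,0,-1,0,1],
    [0,0,-1,0,1],
    [0,0,0,0,1],
  ],
)

```text
time: 8.65
tool_pos: [0.5526, 0.0683, 0.0824]
tool_rot: [3.14, -0.001, 0.991]
contact_force: [1.6, 1.2, 3.3]
opening: 0.0005
grip_force: 1.9
```

Spring force is building; I'll press on to the bottom stop.

move_arm(
  rows=[
    [0,0,-1,0,1],
    [0,0,-1,0,1],
    [0,0,0,0,1],
  ],
)

```text
time: 8.95
tool_pos: [0.5527, 0.0683, 0.082]
tool_rot: [3.14, -0.001, 0.991]
contact_force: [-2.3, 1.4, 15.2]
opening: 0.0003
grip_force: 7.8
```

It has bottomed out at 6 mm with 15 N. I'll release straight up.

move_arm(
  rows=[
    [0,0,-0.4,0,1],
    [0,0,0,0,1],
    [0,0,5,0,1],
    [0,0,10,0,1],
    [0,0,40,0,1],
    [0,0,45,0,1],
    [0,0,45,0,1],
    [-18,39,12,0,1],
    [0,0,0,0,1],
    [0,0,0,0,1],
  ],
)

```text
time: 9.95
tool_pos: [0.5332, 0.1076, 0.2366]
tool_rot: [-3.141, 0.001, 0.992]
contact_force: [-0.2, 0.6, 0.2]
opening: 0.0006
grip_force: 0.0
```

Run:
```python
from h import *
s=monitor.observe();im=vision.read_camera("wrist")
print(s["time"],s["tool_pos"],s["contact_force"])
cv2.imwrite("pics/w6.png",im[:,:,::-1])
```

```text
9.95 [0.53324498 0.10761548 0.2366439 ] [-0.16808167  0.5618439   0.20441067]
```

View pics/w6.png

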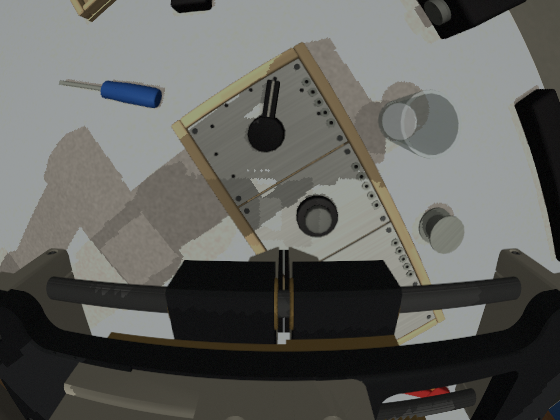

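The pointer is unchanged (hub 266,134; tip 273,82), the button is back up at (319,217), and the tumbler and reel have not moved.

```bash
python3 -c "
from cell import workorder
print(workorder.hand_in())"
```

```text
the job is handed in; nothing more can be done
None
```

The pointer knob was turned clockwise four clicks, from click 1 to click 5. The button was then pressed fully in (6 mm) and released, and the job was handed in at about 10 s; the hand-in returned no verdict.

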